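Reset the tripped interlock controller

ROBOT

A 6-joint arm with a two-finger parallel gripper is mounted at the origin on a cart in front of the work surface, level with it; the furniture and walls round the work are solid. World frame = base frame: x ahead of the robot, y to its left, z up, the work surface at z = 0. Lengths are in m, angles in degrees, forces in N, time in s.
With the tool pointing down it reaches from about 0.3 to 0.75 m from the base axis. Payload 8.5 kg.
Tool frame: the origin (TCP) lies midway between the tips of the shut fingers; the grasp point (between the pads) lies 19 mm behind it; z points along the fingers, y is the line along which they close (so a half turn about z gives the same grasp; the last joint's range is limited). The gripper opens to 85 mm and grips with 20 to 120 N. Pads are 22 mm wide; open, the fingers measure 114 mm over their backs; the gripper's body (76 mm by 85 mm) begins 54 mm behind the grasp point. The pads swing forward as they close: fully open they stand 13 mm farther back than shut.
Start: joints at [-85.273, 21.807, 74.336, -0, 83.858, -12.336], TCP at [0.161, -0.526, 0.231] pointing down, gripper open.
Joint ranges: [-178.18, 178.18], [-50.72, 133.34], [12.68, 142.11], [-81.47, 261.47], [9.98, 163.14], [-165.26, 165.26]. Speed limits (degrees/s): [136.94, 136.94, 180, 180, 180, 180].

INTERFACE

Orientations are given as a 3x3 rotation matrix whose columns are the frame's x, y, z axes.
In Python, from rig import env, get_image, close_job gives the robot as it stands.
- The arm moves only by the tool step_arm, never from a script. Its argument "targets" is a list of rows, each a list of 2 entries, a list of its own where there are three numbers: the shift along the tool's x, y, z as a fraction of full scale, then the turn, a rotation vector about the tool's x, y, z as a fraction of full scale. In form: [[[x, y, z], [wx, wy, wz]], ...]. A call has 1 to 10 rows; each row is the pose to reach, as a shift and turn from the pose commanded when the call began, along the tool's axes at that moment; what a row does not reach only later rows make up. Full scale, the value 1, is 0.3 m for a shift and 45 degrees for a turn. A row lasts 1/12 s, in which the tool goes at most 41.7 mm and 7.16 degrees, less where a joint would pass 70% of its speed; a pose out of reach is approached as far as the arm can. A call with a number of a shift or a turn outside -1 to 1 is refused whole. A call with a gripper value outside its range is refused whole. "jaw" is the finger opening in mm, from 0 to 85.4, set as the call begins (left out, the last holds). The fingers move at their own pace and stop on an object; "grip_force" is the grip in N (left out, the last holds). Time passes only in rows, so rows that repeat a pose let the fingers close. It gives the time, the measured TCP pose, the force, the opening and the grip force at its end, in the units of the state.
- env.observe(): the state, without advancing time (a new reading comes with each control period).
- get_image(name): name is "scene" or "top" or "wrist"; returns a dict with "img" (384x512x3 uint8, red, green, blue), "z_map" (384x512 float32, m along the optical axis (not along the pixel's ray), 0 where there is no reading), "intrinsics" (3x3 intrinsics, pixels), "rvec" (rotation vector, rad) and "tvec" (3), from world to camera coordinates, as OpenCV has them. Camera axes: x right, y down, z forward; pixel columns grow to the right and rows downward; lengths in m; the calibration is good to about 2 mm. A picture is of the moment at which its call begins.
- close_job(): hands the job in; it is judged then, once.
The state is a dict: "time_s": time; "q": joint angles; "qvel": joint speeds; "joint_efforts": joint torques, N m; "position": TCP position; "tool_rot": TCP orientation; "ft_force": force on the tool from outside, world axes, zero at the start; "wrist_torque": the same for the moment, N m; "grip_width": finger opening in m; "gripper_force": force on a finger pad.
Only numpy, scipy, OpenCV 4.12 (cv2) and the standard library are available. Lean on these libraries where they do the work, as an engineer would, in place of code of your own. Each camera call takes 0.05 s, during which the arm holds its last target. There are 200 camera calls.

TASK

The pump interlock controller has tripped. Push its yellow sprung plunger all the way down for a moment and let it come back up, then take the blue-handled stylus out of its stand, reach its steel rod through the yellow-ringed hole in the controller and push the red reset button inside fully down. Finish while still gripping the stylus and holding the button down; leave the timer, the mouse and the vial rack where they are.

Things in the scene. Friction and masses are not known exactly. Their poses are not given: they have to be found in the camera images.
- controller: White and grey box fixed to the bench, 120 (x) x 170 (y) x 65 mm high. Origin: centre of its underside; x to its rear, y to its left, z up. Its flat top panel, 65 mm above the bench, carries the yellow plunger on its right (x -10, y -45 mm) and the yellow-ringed hole on its left (x -10, y +45 mm). The dark display and the red lamp are flat.
- plunger_top (a point): Centre of the top of the yellow mushroom-shaped plunger (cap 32 mm across, 9 mm thick); it moves with the plunger. At rest it is 27 mm above the top panel.
- plunger (a joint): Downward travel of the plunger: 0 = up (rest), 0.014 m = fully down against its stop. Sprung: about 2 N to start, 7 N at full stroke; it comes back up by itself.
- aperture (a point): Centre of the mouth of the round vertical hole, 18 mm in diameter, in the top panel (level with the panel); same axes as the controller. The hole is 40 mm deep and the red reset button lies inside it.
- button_face (a point): Centre of the upper face of the round red reset button (15.6 mm across); 25 mm below the panel when up, 31 mm when fully down. It moves with the button.
- reset_button (a joint): Downward travel of the reset button: 0 = up (rest), 0.006 m = fully down against its stop. Sprung: about 1.5 N to start, 4 N fully down; it comes back up when let go.
- stand: Fixed stylus stand: aluminium block 56 x 56 mm on a black 72 x 72 mm foot, 62 mm high, with a vertical hole 9 mm in diameter and 52 mm deep in the centre of its top. Origin: centre of its underside, z up.
- stylus: Loose stylus, about 40 g, 124 mm long, upright in the stand at the start. Origin at the tip of its steel rod, z along it to the handle. Steel rod 7 mm thick, z = 0 to 50 mm; black collar 20 mm across, 50 to 54 mm, resting on the top of the stand; round blue handle 14 mm thick, 54 to 124 mm, with thin black bands.
- stylus_tip (a point): Lower end of the steel rod of the stylus (the stylus origin).
- stylus_grip (a point): Point on the axis of the stylus handle, 92 mm above the tip: a good place for the fingers to grip from above. Stylus z axis as before.
- timer: Bystander: loose white bench timer with three buttons, 58 x 68 x 18 mm, origin at the centre of its underside.
- mouse: Bystander: loose black computer mouse, 112 x 62 x 43 mm, origin at the centre of its underside.
- vial_rack: Bystander: loose white vial rack, 72 x 122 x 30 mm, origin at the centre of its underside.
There are look-alikes about, which are no part of the job. There is more than one size of the stylus; the job needs the smaller.

How it is judged:
By the outcome, as a careful person would: the job done as asked, in the order asked, and still so for the second after the job is handed in, while the arm keeps its last pose, push and grip.
It also fails if it takes over 51 s, if anything falls off the work surface, if the arm or the gripper's body presses on something with over 40 N, if the wrist force passes 120 N, or if a joint passes its speed limit or range.

## Working session

There is one attempt and no reset: what is moved stays moved. The work goes in short steps, Python scripts to look and compute and a tool call to move; the robot and the scene stay as the last step left them, time stands still between calls to the robot, and variables do not carry over. Pictures are saved under pics/ and viewed, at most 10 in all, crops included, and the job is handed in when it is done.

Besides the shell and the picture viewer there is one more tool, called after "Call:" by a JSON object that holds its "name" and its "arguments". step_arm: Moves the arm, as the interface text tells. Its arguments: {"type":"object","properties":{"targets":{"type":"array","items":{"type":"array"}},"jaw":{"type":"number"},"grip_force":{"type":"number"}},"required":["targets"]}

```bash
mkdir -p pics; ls; cat > h.py <<'E'
import numpy as np,cv2
from rig import env,get_image,close_job
def shot(n,save=None):
    d=get_image(n)
    if save: cv2.imwrite('pics/'+save,d['img'][:,:,::-1])
    R=cv2.Rodrigues(np.array(d['rvec'],float))[0];t=np.array(d['tvec'],float).ravel()
    K=np.array(d['intrinsics']);z=d['z_map'];v,u=np.mgrid[:z.shape[0],:z.shape[1]]
    P=np.stack([(u-K[0,2])/K[0,0]*z,(v-K[1,2])/K[1,1]*z,z],-1)
    W=(P-t)@R; W[z==0]=np.nan
    return d,W,K,R,t
E
python3 - <<'E'
from h import *
a=[]
for n in('top','scene'):
    d,W,K,R,t=shot(n); np.savez(n+'.npz',img=d['img'],W=W,K=K,R=R,t=t); a.append(d['img'])
cv2.imwrite('pics/a.png',cv2.resize(a[0],(800,600),interpolation=cv2.INTER_CUBIC)[:,:,::-1])
cv2.imwrite('pics/b.png',cv2.resize(a[1],(800,600),interpolation=cv2.INTER_CUBIC)[:,:,::-1])
s=env.observe();print(s['time_s'],s['tool_rot'],s['position'])
E
```

```text
pics
0.1 [[ 9.55984392e-01  2.93417501e-01 -1.06935923e-04]
 [ 2.93417375e-01 -9.55983491e-01  1.34486408e-03]
 [ 2.92377681e-04 -1.31704593e-03 -9.99999090e-01]] [ 0.16136007 -0.52552413  0.23076875]
```

View pics/a.png

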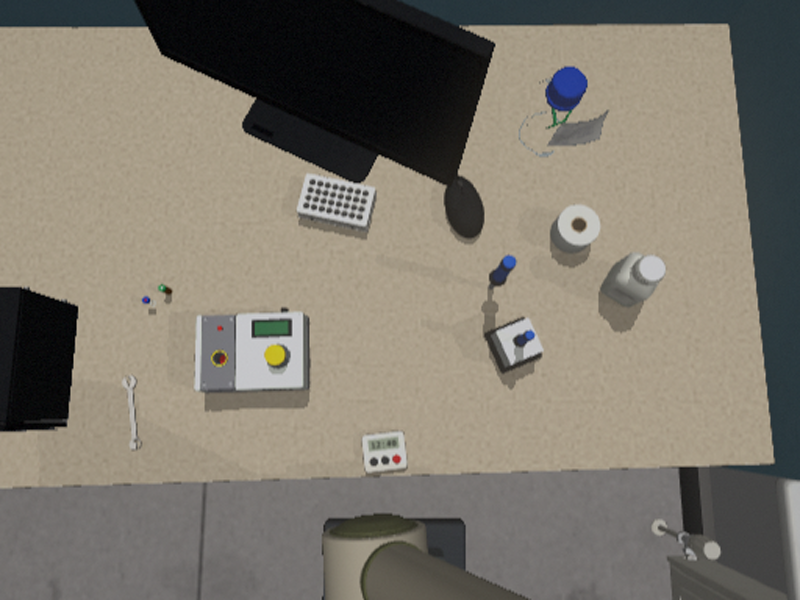

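View pics/b.png

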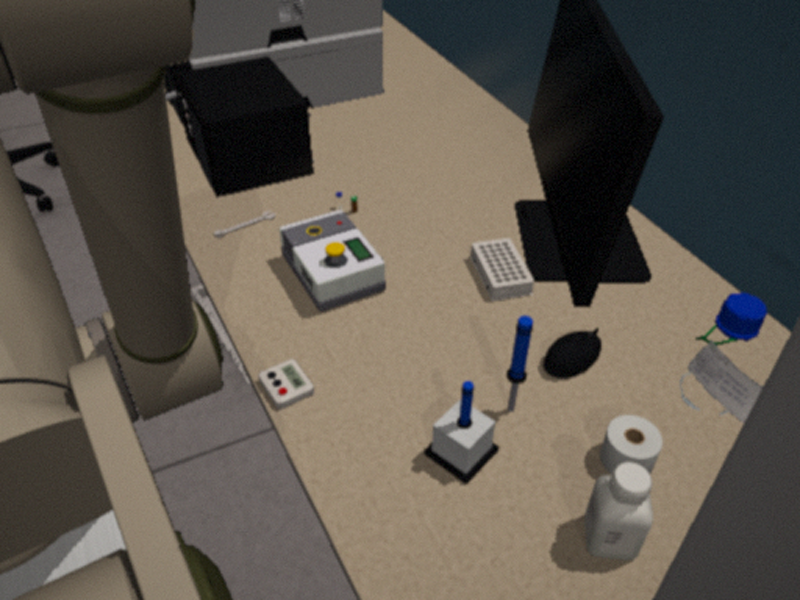

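The top view (800x600 scale) shows the controller at about (252,350), the plunger at (275,355), the yellow-ringed hole at (220,358) and the stand with the smaller stylus at (515,345). The larger look-alike stylus stands at (503,270). The scene view agrees with this.

```bash
python3 - <<'E'
from h import *
for n in('top','scene'):
    f=np.load(n+'.npz');im=f['img'].astype(int);W=f['W']
    hsv=cv2.cvtColor(f['img'],cv2.COLOR_RGB2HSV);H,S,V=hsv[...,0].astype(int),hsv[...,1],hsv[...,2]
    x,y,z=W[...,0],W[...,1],W[...,2]
    yel=(H>18)&(H<35)&(S>170)&(V>90);blu=(H>100)&(H<130)&(S>150)&(V>50)
    for nm,m in(('yel',yel),('blu',blu)):
        c,l,st,ce=cv2.connectedComponentsWithStats(m.astype(np.uint8),connectivity=8)
        for i in range(1,c):
            if st[i,4]<12: continue
            k=(l==i)&np.isfinite(z); p=W[k]; zt=np.nanpercentile(p[:,2],90)
            q=p[p[:,2]>zt-.006]
            print(n,nm,st[i],'med',np.median(p,0).round(4),'zpct',np.percentile(p[:,2],[5,50,95]).round(3),'top mid',((q.min(0)+q.max(0))/2).round(4),'top mean',q.mean(0).round(4))
    # horizontal plateaus
    for nm,zz,c0,r in(('panel',.065,None,None),('stand',.062,None,None)):
        m=(abs(z-zz)<.004)&(x>.2)&(x<.7)&((y>.08) if nm=='panel' else (y<-.08))&(S<60)
        m=m.astype(np.uint8)
        cc,l,st,ce=cv2.connectedComponentsWithStats(m)
        for i in range(1,cc):
            if st[i,4]<80: continue
            p=W[l==i].astype(np.float32);rr=cv2.minAreaRect(p[:,:2]*1000)
            print(n,nm,rr,np.median(p[:,2]))
E
```

```text
top yel [170 221  12  13 127] med [0.526  0.1746 0.0923] zpct [0.089 0.092 0.095] top mid [0.5272 0.1751 0.0928] top mean [0.5268 0.1747 0.0923]
top blu [353  43  23  20 346] med [ 0.9172 -0.2594  0.173 ] zpct [0.169 0.173 0.175] top mid [ 0.9181 -0.2601  0.1732] top mean [ 0.9174 -0.2594  0.1729]
top blu [350  56  13  15  36] med [ 0.9017 -0.2424  0.1393] zpct [0.136 0.139 0.144] top mid [ 0.9104 -0.2482  0.1422] top mean [ 0.9045 -0.2437  0.1403]
top blu [322 164   8   8  49] med [ 0.6478 -0.1629  0.1742] zpct [0.17  0.174 0.176] top mid [ 0.6476 -0.1623  0.1729] top mean [ 0.6477 -0.1623  0.1738]
top blu [336 212   6   5  25] med [ 0.5508 -0.1954  0.136 ] zpct [0.133 0.136 0.138] top mid [ 0.5509 -0.1946  0.1361] top mean [ 0.5508 -0.195   0.1358]
top panel ((536.6148071289062, 220.47152709960938), (117.6610107421875, 168.19053649902344), 2.1465795040130615) 0.065453954
top stand ((552.4069213867188, -195.00936889648438), (55.80244827270508, 57.02314376831055), 22.823423385620117) 0.06210638
scene yel [209 155  11   9  78] med [0.5242 0.1697 0.0906] zpct [0.089 0.091 0.093] top mi
[... 201 characters left out ...]
45  0.1717]
scene blu [327 203  14  39 278] med [ 0.6424 -0.171   0.1329] zpct [0.085 0.133 0.174] top mid [ 0.6463 -0.1668  0.1715] top mean [ 0.6454 -0.1671  0.1723]
scene blu [295 244   8  28 133] med [ 0.5471 -0.2021  0.1085] zpct [0.075 0.109 0.136] top mid [ 0.5499 -0.1988  0.1339] top mean [ 0.5492 -0.199   0.1345]
scene panel ((533.1371459960938, 216.68905639648438), (117.8860855102539, 170.16384887695312), 2.3949270248413086) 0.0645399
scene stand ((549.4926147460938, -197.16273498535156), (58.50856018066406, 57.381500244140625), 23.03588104248047) 0.06162004
scene stand ((631.2471313476562, -399.67095947265625), (21.383583068847656, 60.70825958251953), 36.14737319946289) 0.06254856
```

Call:
{"name": "step_arm", "arguments": {"targets": [[[0.925,-0.937,0],[0,0,0]],[[0.925,-0.937,0],[0,0,0]],[[0.925,-0.937,0],[0,0,0]],[[0.925,-0.937,0],[0,0,0]],[[0.925,-0.937,0],[0,0,0]],[[0.925,-0.937,0],[0,0,0]],[[0.925,-0.937,0],[0,0,0]],[[0.925,-0.937,0],[0,0,0]],[[0.925,-0.937,0],[0,0,0]],[[0.925,-0.937,0],[0,0,0]]], "jaw": 0, "grip_force": 40}}

```text
time_s: 0.93
position: [0.3448, -0.172, 0.2313]
tool_rot: [[0.955, 0.296, 0.0], [0.296, -0.955, 0.001], [0.0, -0.001, -1.0]]
ft_force: [0.6, -0.7, 0.6]
grip_width: 0.0002
gripper_force: 0.0
```

Call:
{"name": "step_arm", "arguments": {"targets": [[[0.922,-0.925,0.33],[0,0,0]],[[0.922,-0.925,0.33],[0,0,0]],[[0.922,-0.925,0.33],[0,0,0]],[[0.922,-0.925,0.33],[0,0,0]],[[0.922,-0.925,0.33],[0,0,0]],[[0.922,-0.925,0.33],[0,0,0]],[[0.922,-0.925,0.33],[0,0,0]],[[0.922,-0.925,0.33],[0,0,0]],[[0.922,-0.925,0.33],[0,0,0]],[[0.922,-0.925,0.33],[0,0,0]]]}}

```text
time_s: 1.77
position: [0.5277, 0.1739, 0.131]
tool_rot: [[0.955, 0.295, -0.001], [0.295, -0.955, 0.0], [-0.001, -0.001, -1.0]]
ft_force: [0.7, -0.0, -0.5]
grip_width: 0.0
gripper_force: 0.0
```

Call:
{"name": "step_arm", "arguments": {"targets": [[[0,0,0],[0,0,0]],[[0,0,0],[0,0,0]],[[0,0,0],[0,0,0]]]}}

```text
time_s: 2.02
position: [0.5268, 0.1704, 0.1322]
tool_rot: [[0.956, 0.293, -0.001], [0.293, -0.956, -0.0], [-0.001, 0.0, -1.0]]
ft_force: [0.2, -0.8, 0.5]
grip_width: 0.0001
gripper_force: 0.0
```

```bash
python3 - <<'E'
from h import *
s=env.observe();print(s['time_s'],s['position'],s['ft_force'])
d,W,K,R,t=shot('wrist')
cv2.imwrite('pics/c.png',d['img'][:,:,::-1])
hsv=cv2.cvtColor(d['img'],cv2.COLOR_RGB2HSV);H,S,V=hsv[...,0].astype(int),hsv[...,1],hsv[...,2]
m=((H>18)&(H<35)&(S>170)&(V>90)).astype(np.uint8)
c,l,st,ce=cv2.connectedComponentsWithStats(m)
for i in range(1,c):
    if st[i,4]>30:
        p=W[(l==i)&np.isfinite(W[...,2])]
        print(st[i],((p.min(0)+p.max(0))/2).round(4),np.median(p,0).round(4),np.ptp(p,axis=0).round(4))
E
```

```text
2.0167 [0.52678444 0.17035612 0.13221988] [ 0.21207866 -0.75029627  0.45954422]
[108 152  10  26  44] [0.5235 0.274  0.0671] [0.5234 0.2748 0.0671] [0.0181 0.0053 0.0024]
[126 162  17  23  44] [0.5211 0.2573 0.0669] [0.5188 0.2547 0.0673] [0.0181 0.0096 0.003 ]
[228 189  48  27 124] [0.5313 0.1753 0.0908] [0.5362 0.18   0.0915] [0.0208 0.0297 0.0055]
[259 215  16  13  55] [0.5245 0.1647 0.0929] [0.524  0.1625 0.0927] [0.0094 0.0089 0.0024]
[232 223  23  11  73] [0.5158 0.1778 0.0929] [0.5153 0.1781 0.0926] [0.0085 0.0137 0.0028]
```

View pics/c.png

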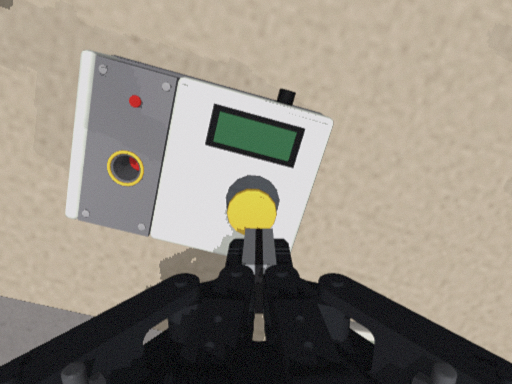

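The wrist view shows the shut fingertips at about (260,245), just short of the plunger cap centre at (252,210). The ringed hole is at (125,168). The cap needs about +4 mm in y, then I press.

Call:
{"name": "step_arm", "arguments": {"targets": [[[0.004,-0.014,0.05],[0,0,0]],[[0.004,-0.014,0.1],[0,0,0]],[[0.004,-0.014,0.12],[0,0,0]],[[0.004,-0.014,0.14],[0,0,0]],[[0.004,-0.014,0.155],[0,0,0]],[[0.004,-0.014,0.165],[0,0,0]],[[0.004,-0.014,0.175],[0,0,0]],[[0.004,-0.014,0.18],[0,0,0]],[[0.004,-0.014,0.18],[0,0,0]],[[0.004,-0.014,0.18],[0,0,0]]]}}

```text
time_s: 2.9
position: [0.5272, 0.1747, 0.079]
tool_rot: [[0.956, 0.293, 0.001], [0.293, -0.956, -0.001], [0.0, 0.001, -1.0]]
ft_force: [-1.8, -4.0, 5.7]
grip_width: 0.0002
gripper_force: 3.1
```

Call:
{"name": "step_arm", "arguments": {"targets": [[[0,0,0.003],[0,0,0]],[[0,0,0.006],[0,0,0]],[[0,0,0.006],[0,0,0]],[[0,0,0.006],[0,0,0]]]}}

```text
time_s: 3.23
position: [0.5273, 0.1747, 0.0777]
tool_rot: [[0.956, 0.293, 0.001], [0.293, -0.956, -0.001], [0.001, 0.001, -1.0]]
ft_force: [-3.4, -3.5, 8.4]
grip_width: -0.0
gripper_force: 4.7
```

Call:
{"name": "step_arm", "arguments": {"targets": [[[0,0,0.003],[0,0,0]],[[0,0,0.006],[0,0,0]],[[0,0,0.006],[0,0,0]],[[0,0,0.006],[0,0,0]]]}}

```text
time_s: 3.57
position: [0.5274, 0.1747, 0.0774]
tool_rot: [[0.956, 0.294, 0.002], [0.294, -0.956, -0.001], [0.002, 0.001, -1.0]]
ft_force: [-7.9, -5.3, 23.1]
grip_width: 0.0001
gripper_force: 11.6
```

The stop is reached: force jumped to 23 N and z stalled at 77.4 mm. Retract.

Call:
{"name": "step_arm", "arguments": {"targets": [[[0,0,-0.03],[0,0,0]],[[0,0,-0.08],[0,0,0]],[[0,0,-0.2],[0,0,0]],[[0,0,-0.3],[0,0,0]],[[0,0,-0.4],[0,0,0]],[[0,0,-0.5],[0,0,0]],[[0,0,-0.55],[0,0,0]],[[0,0,-0.55],[0,0,0]]], "jaw": 40}}

```text
time_s: 4.23
position: [0.5285, 0.1755, 0.2438]
tool_rot: [[0.956, 0.294, 0.008], [0.294, -0.956, 0.001], [0.008, 0.001, -1.0]]
ft_force: [0.4, -0.1, 1.0]
grip_width: 0.0398
gripper_force: 0.0
```

```bash
python3 - <<'E'
from h import *
s=env.observe();print(s['time_s'],s['position'],s['ft_force'],s['q'])
d,W,K,R,t=shot('wrist')
cv2.imwrite('pics/d.png',d['img'][:,:,::-1])
hsv=cv2.cvtColor(d['img'],cv2.COLOR_RGB2HSV);H,S,V=hsv[...,0].astype(int),hsv[...,1],hsv[...,2]
m=((H>18)&(H<35)&(S>150)&(V>90)).astype(np.uint8)
c,l,st,ce=cv2.connectedComponentsWithStats(m)
for i in range(1,c):
    if st[i,4]>10:
        p=W[(l==i)&np.isfinite(W[...,2])]
        print(st[i],((p.min(0)+p.max(0))/2).round(4),np.median(p,0).round(4),np.ptp(p,axis=0).round(4))
z=W[...,2];mm=(abs(z-.065)<.006)&(W[...,1]>.12)&(W[...,1]<.35)&(W[...,0]>.45)&(W[...,0]<.62)
p=W[mm].astype(np.float32);print(cv2.minAreaRect(p[:,:2]*1000),np.median(p[:,2]))
E
```

```text
4.2333 [0.52846105 0.17547084 0.24380549] [ 0.35744414 -0.05962721  0.99217087] [6.17655533e+00 2.18025627e+01 7.22416494e+01 2.09290052e-02
 8.54826257e+01 7.91065576e+01]
[162 136  24  24 112] [0.523  0.2647 0.0669] [0.5237 0.2627 0.0673] [0.0237 0.0246 0.0047]
[243 160  32  31 745] [0.5263 0.175  0.0916] [0.527  0.175  0.0927] [0.0296 0.0301 0.0069]
((533.798828125, 220.02447509765625), (118.3343276977539, 168.3772430419922), 1.8997255563735962) 0.06643601
```

View pics/d.png

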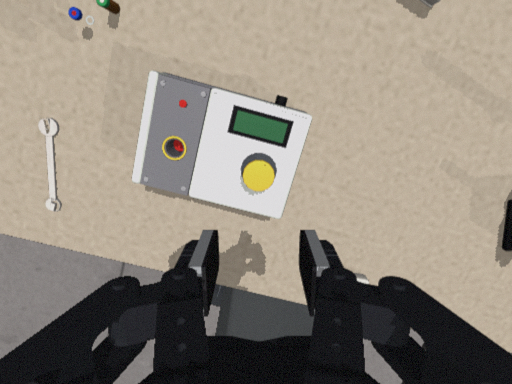

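The wrist view shows the plunger back up at (258,177), with its top at 92.7 mm. The ringed hole is at (174,148), which is world (0.5235, 0.265) and agrees with the top camera. Next is the stand.

Call:
{"name": "step_arm", "arguments": {"targets": [[[-0.145,0.6,0],[0,0,0]],[[-0.145,0.6,0],[0,0,0]],[[-0.145,0.6,0],[0,0,0]],[[-0.145,0.6,0],[0,0,0]],[[-0.145,0.6,0],[0,0,0]]]}}

```text
time_s: 4.7
position: [0.5381, -0.0136, 0.2382]
tool_rot: [[0.957, 0.291, -0.002], [0.291, -0.957, -0.0], [-0.002, -0.0, -1.0]]
ft_force: [-0.8, 0.9, 0.3]
grip_width: 0.0398
gripper_force: 0.0
```

Call:
{"name": "step_arm", "arguments": {"targets": [[[-0.145,0.6,0],[0,0,0]],[[-0.145,0.6,0],[0,0,0]],[[-0.145,0.6,0],[0,0,0]],[[-0.145,0.6,0],[0,0,0]],[[-0.145,0.6,0],[0,0,0]],[[-0.145,0.6,0],[0,0,0]],[[-0.145,0.6,0],[0,0,0]],[[-0.145,0.6,0],[0,0,0]]]}}

```text
time_s: 5.37
position: [0.5494, -0.1935, 0.2389]
tool_rot: [[0.956, 0.294, -0.001], [0.294, -0.956, 0.001], [-0.001, -0.001, -1.0]]
ft_force: [-0.9, 0.2, -0.6]
grip_width: 0.04
gripper_force: 0.0
```

```bash
python3 - <<'E'
from h import *
s=env.observe();print(s['time_s'],s['position'],np.round(s['tool_rot'],4).tolist())
d,W,K,R,t=shot('wrist')
cv2.imwrite('pics/e.png',d['img'][:,:,::-1])
hsv=cv2.cvtColor(d['img'],cv2.COLOR_RGB2HSV);H,S,V=hsv[...,0].astype(int),hsv[...,1],hsv[...,2]
m=((H>100)&(H<130)&(S>150)&(V>50)).astype(np.uint8)
c,l,st,ce=cv2.connectedComponentsWithStats(m)
for i in range(1,c):
    if st[i,4]>20:
        p=W[(l==i)&np.isfinite(W[...,2])]
        q=p[p[:,2]>np.percentile(p[:,2],90)-.006]
        print(st[i],((q.min(0)+q.max(0))/2).round(4),np.ptp(q,axis=0).round(4),np.median(p,0).round(4))
z=W[...,2];mm=(abs(z-.062)<.004)&(np.hypot(W[...,0]-.552,W[...,1]+.196)<.06)
p=W[mm].astype(np.float32);print(cv2.minAreaRect(p[:,:2]*1000),np.median(p[:,2]))
E
```

```text
5.3667 [ 0.54936919 -0.19351896  0.23885395] [[0.9558, 0.2939, -0.0012], [0.2939, -0.9558, 0.0012], [-0.0008, -0.0015, -1.0]]
[244  26  30  35 812] [ 0.6472 -0.1636  0.1737] [0.0189 0.0183 0.0078] [ 0.647  -0.1636  0.1748]
[248  58  23  12 125] [ 0.6405 -0.1655  0.1504] [0.006  0.0135 0.0195] [ 0.6387 -0.1664  0.1272]
[255 162  15  31 385] [ 0.551  -0.1958  0.1355] [0.0121 0.0123 0.0069] [ 0.5544 -0.195   0.1334]
((549.9976806640625, -196.22288513183594), (56.4653434753418, 56.040496826171875), 22.857892990112305) 0.06345611
```

View pics/e.png

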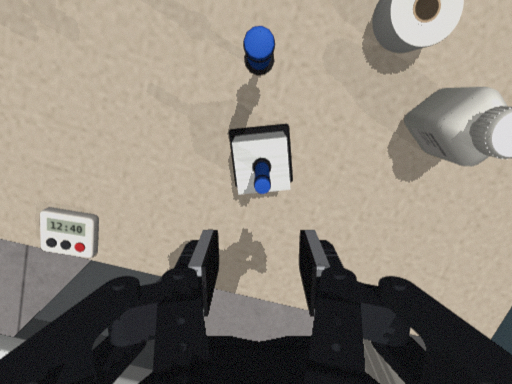

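The wrist view shows the small stylus at (262,175), world (0.551, -0.196), centred between the open fingers. The larger stylus at (260,45) is about 100 mm away. Descend and grip.

Call:
{"name": "step_arm", "arguments": {"targets": [[[0.003,0.009,0.1],[0,0,0]],[[0.003,0.009,0.2],[0,0,0]],[[0.003,0.009,0.28],[0,0,0]],[[0.003,0.009,0.36],[0,0,0]],[[0.003,0.009,0.42],[0,0,0]],[[0.003,0.009,0.47],[0,0,0]],[[0.003,0.009,0.5],[0,0,0]],[[0.003,0.009,0.51],[0,0,0]],[[0.003,0.009,0.51],[0,0,0]],[[0.003,0.009,0.51],[0,0,0]]]}}

```text
time_s: 6.25
position: [0.5517, -0.1966, 0.0876]
tool_rot: [[0.956, 0.294, 0.001], [0.294, -0.956, -0.001], [0.001, 0.001, -1.0]]
ft_force: [0.4, -0.7, 0.6]
grip_width: 0.0399
gripper_force: 0.0
```

Call:
{"name": "step_arm", "arguments": {"targets": [[[0,0,0],[0,0,0]],[[0,0,0],[0,0,0]],[[0,0,0],[0,0,0]],[[0,0,0],[0,0,0]],[[0,0,0],[0,0,0]],[[0,0,0],[0,0,0]],[[0,0,0],[0,0,0]],[[0,0,0],[0,0,0]]], "jaw": 5, "grip_force": 60}}

```text
time_s: 6.92
position: [0.5515, -0.1969, 0.0874]
tool_rot: [[0.956, 0.293, 0.001], [0.293, -0.956, -0.0], [0.001, 0.001, -1.0]]
ft_force: [-1.1, 1.4, 5.6]
grip_width: 0.0124
gripper_force: 58.4
```

Call:
{"name": "step_arm", "arguments": {"targets": [[[0,0,-0.04],[0,0,0]],[[0,0,-0.08],[0,0,0]],[[0,0,-0.14],[0,0,0]],[[0,0,-0.2],[0,0,0]],[[0,0,-0.28],[0,0,0]],[[0,0,-0.36],[0,0,0]],[[0,0,-0.44],[0,0,0]],[[0,0,-0.5],[0,0,0]],[[0,0,-0.53],[0,0,0]],[[0,0,-0.53],[0,0,0]]]}}

```text
time_s: 7.75
position: [0.5516, -0.1972, 0.2473]
tool_rot: [[0.956, 0.293, 0.003], [0.293, -0.956, -0.002], [0.002, 0.003, -1.0]]
ft_force: [0.2, -0.3, -0.7]
grip_width: 0.0126
gripper_force: 58.4
```

```bash
python3 - <<'E'
from h import *
s=env.observe();print(s['time_s'],s['position'],s['grip_width'],s['ft_force'])
a=[]
for n in('wrist','scene'):
    d,W,K,R,t=shot(n); np.savez('g'+n+'.npz',img=d['img'],W=W,K=K,R=R,t=t); a.append(d['img'])
cv2.imwrite('pics/f.png',cv2.resize(np.hstack([a[0][128:,100:420],a[1][60:316,180:500]]),(800,320))[:,:,::-1])
E
```

```text
7.75 [ 0.55163763 -0.19715299  0.24733511] 0.012579476366771645 [ 0.22985093 -0.33566853 -0.71748596]
```

View pics/f.png

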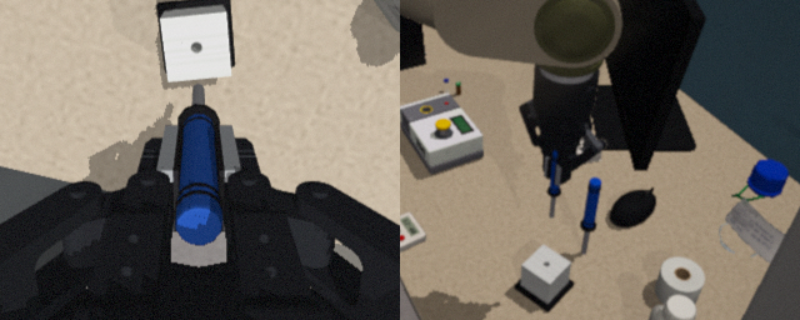

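The left crop (wrist) shows the stylus held between the pads, rod tip at crop (198,88), and the stand empty. The right crop (scene) shows it hanging upright from the gripper with its tip at about (552,215). I'll check its tilt numerically.

```bash
python3 - <<'E'
from h import *
T=np.array([.5516,-.1972,.2473]);tip=T-[0,0,.0755]
for n in('wrist','scene'):
    f=np.load('g'+n+'.npz');W=f['W'];im=f['img']
    for h in(0,.025,.05):
        p=f['R']@(tip+[0,0,h])+f['t'];u=f['K']@p;print(n,h,(u[:2]/u[2]).round(1))
    m=(np.hypot(W[...,0]-T[0],W[...,1]-T[1])<.022)&(W[...,2]>.155)&(W[...,2]<.3)
    for a in np.arange(.16,.30,.01):
        k=m&(W[...,2]>=a)&(W[...,2]<a+.01)
        if k.sum()>3:
            v,u=np.nonzero(k);p=W[k];print(n,round(a,3),k.sum(),((p.min(0)+p.max(0))/2).round(4)[:2],np.ptp(p,axis=0)[:2].round(4),'u',u.min(),u.max(),'v',v.min(),v.max())
E
```

```text
wrist 0 [258.3 196.8]
wrist 0.025 [258.4 208.7]
wrist 0.05 [258.5 223.6]
wrist 0.17 23 [ 0.5527 -0.1973] [0.0036 0.0065] u 254 263 v 195 201
wrist 0.18 46 [ 0.5529 -0.1972] [0.0031 0.0064] u 254 263 v 198 205
wrist 0.19 47 [ 0.5529 -0.1971] [0.003  0.0061] u 254 263 v 202 210
wrist 0.2 35 [ 0.553 -0.197] [0.0029 0.0056] u 254 263 v 207 211
wrist 0.22 313 [ 0.5547 -0.1968] [0.0123 0.0186] u 242 275 v 211 229
wrist 0.23 181 [ 0.5541 -0.1969] [0.0083 0.0135] u 246 271 v 220 235
wrist 0.24 203 [ 0.5543 -0.1967] [0.0073 0.013 ] u 246 271 v 228 242
wrist 0.25 579 [ 0.5587 -0.1951] [0.0141 0.0368] u 217 300 v 228 252
wrist 0.26 923 [ 0.5585 -0.1951] [0.0145 0.0379] u 213 304 v 234 262
wrist 0.27 1108 [ 0.5588 -0.1952] [0.0145 0.0381] u 210 308 v 244 274
wrist 0.28 1240 [ 0.5533 -0.1944] [0.0301 0.0364] u 209 307 v 256 313
wrist 0.29 2732 [ 0.5544 -0.194 ] [0.0302 0.0359] u 205 315 v 266 336
scene 0 [301.3 232.3]
scene 0.025 [302.3 222.7]
scene 0.05 [303.3 212.6]
scene 0.17 14 [ 0.5504 -0.1991] [0.0077 0.0069] u 299 303 v 229 234
scene 0.18 12 [ 0.5497 -0.2   ] [0.0054 0.0029] u 300 303 v 227 231
scene 0.19 18 [ 0.5485 -0.1992] [0.0051 0.0071] u 300 303 v 222 227
scene 0.2 15 [ 0.5495 -0.2003] [0.0068 0.0051] u 300 304 v 219 224
scene 0.21 8 [ 0.5505 -0.2016] [0.0131 0.0053] u 301 308 v 215 219
scene 0.22 56 [ 0.5487 -0.1996] [0.0185 0.0175] u 297 308 v 211 217
scene 0.23 33 [ 0.5487 -0.2006] [0.0134 0.0108] u 299 307 v 207 212
scene 0.24 31 [ 0.5439 -0.2014] [0.0131 0.0229] u 295 308 v 201 209
scene 0.25 90 [ 0.5501 -0.2004] [0.0266 0.0364] u 294 316 v 194 207
scene 0.26 106 [ 0.5493 -0.199 ] [0.0262 0.0394] u 294 316 v 188 203
scene 0.27 95 [ 0.548 -0.2  ] [0.0223 0.0381] u 294 315 v 185 199
scene 0.28 76 [ 0.5431 -0.2008] [0.0187 0.0359] u 293 313 v 181 195
scene 0.29 129 [ 0.5491 -0.1995] [0.0309 0.0385] u 293 319 v 173 191
```

The stylus hangs vertically, with its tip 75.5 mm below the TCP. Move over the hole.

Call:
{"name": "step_arm", "arguments": {"targets": [[[0.182,-0.75,0],[0,0,0]],[[0.182,-0.75,0],[0,0,0]],[[0.182,-0.75,0],[0,0,0]],[[0.182,-0.75,0],[0,0,0]],[[0.182,-0.75,0],[0,0,0]],[[0.182,-0.75,0],[0,0,0]]]}}

```text
time_s: 8.35
position: [0.536, 0.038, 0.2442]
tool_rot: [[0.955, 0.296, -0.003], [0.296, -0.955, 0.001], [-0.003, -0.002, -1.0]]
ft_force: [-0.2, -0.8, -0.9]
grip_width: 0.0128
gripper_force: 58.5
```

Call:
{"name": "step_arm", "arguments": {"targets": [[[0.182,-0.75,0],[0,0,0]],[[0.182,-0.75,0],[0,0,0]],[[0.182,-0.75,0],[0,0,0]],[[0.182,-0.75,0],[0,0,0]],[[0.182,-0.75,0],[0,0,0]],[[0.182,-0.75,0],[0,0,0]],[[0.182,-0.75,0],[0,0,0]],[[0.182,-0.75,0],[0,0,0]],[[0.182,-0.75,0],[0,0,0]],[[0.182,-0.75,0],[0,0,0]]]}}

```text
time_s: 9.18
position: [0.5237, 0.2643, 0.2451]
tool_rot: [[0.956, 0.292, -0.001], [0.292, -0.956, -0.001], [-0.001, 0.0, -1.0]]
ft_force: [0.1, -0.9, -1.4]
grip_width: 0.0125
gripper_force: 58.6
```

Call:
{"name": "step_arm", "arguments": {"targets": [[[0,-0.002,0.08],[0,0,0]],[[0,-0.002,0.15],[0,0,0]],[[0,-0.002,0.21],[0,0,0]],[[0,-0.002,0.26],[0,0,0]],[[0,-0.002,0.29],[0,0,0]],[[0,-0.002,0.3],[0,0,0]],[[0,-0.002,0.3],[0,0,0]],[[0,-0.002,0.3],[0,0,0]]]}}

```text
time_s: 9.85
position: [0.5239, 0.2657, 0.1565]
tool_rot: [[0.956, 0.293, 0.001], [0.293, -0.956, 0.0], [0.001, 0.0, -1.0]]
ft_force: [-0.0, -0.1, -0.8]
grip_width: 0.0129
gripper_force: 58.6
```

```bash
python3 - <<'E'
from h import *
s=env.observe();T=np.array(s['position']);print(s['time_s'],T)
a=[]
for n in('wrist','scene'):
    d,W,K,R,t=shot(n)
    c=[T-[0,0,.0755],np.array([.524,.265,.065])]
    uv=[(K@(R@p+t)) for p in c];uv=[(x[:2]/x[2]).round(1) for x in uv];print(n,uv)
    u,v=uv[0].astype(int);u=max(u,50);v=max(v,60)
    a.append(cv2.resize(d['img'][v-60:v+40,u-50:u+50],(400,400),interpolation=cv2.INTER_CUBIC))
cv2.imwrite('pics/g.png',np.hstack(a)[:,:,::-1])
E
```

```text
9.85 [0.52388157 0.26572432 0.15652533]
wrist [array([258.5, 196.7]), array([259.4, 190.4])]
scene [array([200.2, 141.9]), array([200.8, 147. ])]
```

View pics/g.png

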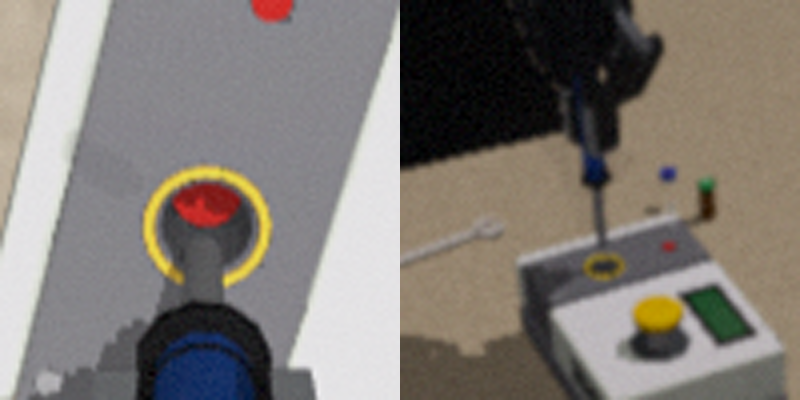

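The left crop (wrist) shows the tip above the ring's centre, with the red button visible inside at (205,205). Comparing ring and prediction, the hole is about 1.5 mm nearer the base. The right crop (scene) agrees. Shift and insert.

Call:
{"name": "step_arm", "arguments": {"targets": [[[-0.005,0.001,0.01],[0,0,0]],[[-0.005,0.001,0.03],[0,0,0]],[[-0.005,0.001,0.05],[0,0,0]],[[-0.005,0.001,0.07],[0,0,0]],[[-0.005,0.001,0.09],[0,0,0]],[[-0.005,0.001,0.11],[0,0,0]],[[-0.005,0.001,0.125],[0,0,0]],[[-0.005,0.001,0.125],[0,0,0]],[[-0.005,0.001,0.125],[0,0,0]]]}}

```text
time_s: 10.7
position: [0.522, 0.2653, 0.118]
tool_rot: [[0.956, 0.293, -0.0], [0.293, -0.956, -0.0], [-0.0, -0.0, -1.0]]
ft_force: [-0.3, 0.0, 0.6]
grip_width: 0.0124
gripper_force: 58.6
```

Call:
{"name": "step_arm", "arguments": {"targets": [[[0,0,0.008],[0,0,0]],[[0,0,0.014],[0,0,0]],[[0,0,0.02],[0,0,0]],[[0,0,0.025],[0,0,0]],[[0,0,0.028],[0,0,0]],[[0,0,0.028],[0,0,0]],[[0,0,0.028],[0,0,0]]]}}

```text
time_s: 11.28
position: [0.5222, 0.2653, 0.1101]
tool_rot: [[0.956, 0.293, 0.001], [0.293, -0.956, 0.0], [0.001, -0.0, -1.0]]
ft_force: [0.5, 0.6, 2.9]
grip_width: 0.0125
gripper_force: 58.6
```

Call:
{"name": "step_arm", "arguments": {"targets": [[[0,0,0.003],[0,0,0]],[[0,0,0.005],[0,0,0]],[[0,0,0.005],[0,0,0]],[[0,0,0.005],[0,0,0]]]}}

```text
time_s: 11.62
position: [0.5224, 0.2654, 0.1091]
tool_rot: [[0.956, 0.293, 0.001], [0.293, -0.956, 0.0], [0.001, 0.0, -1.0]]
ft_force: [-0.1, -0.2, 7.5]
grip_width: 0.0126
gripper_force: 59.0
```

Call:
{"name": "step_arm", "arguments": {"targets": [[[0,0,0.002],[0,0,0]],[[0,0,0.004],[0,0,0]],[[0,0,0.004],[0,0,0]],[[0,0,0.004],[0,0,0]],[[0,0,0.004],[0,0,0]],[[0,0,0.004],[0,0,0]]]}}

```text
time_s: 12.12
position: [0.5227, 0.2655, 0.1088]
tool_rot: [[0.956, 0.293, 0.003], [0.293, -0.956, 0.001], [0.003, 0.0, -1.0]]
ft_force: [-1.2, 0.5, 13.3]
grip_width: 0.0124
gripper_force: 59.6
```

```bash
python3 - <<'E'
from h import *
get_image('scene');s=env.observe();print(s['time_s'],s['position'],s['ft_force'],s['grip_width'])
print(close_job())
E
```

```text
12.1667 [0.52266078 0.26547613 0.10875842] [-1.05375845 -0.56471609 14.07894153] 0.012450406283226636
the job is handed in; nothing more can be done
None
```

I pushed the plunger to its stop and it came back up. I then took the smaller stylus out of the stand and handed the job in at 12.2 s, still gripping it and holding the reset button against its stop at about 14 N; no verdict was returned.

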